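# Load the filter cell and hold its bayonet collar home

## Task

Load the filter cell: press the orange filter flush into the square recess on top of the cell's barrel, then put the blue knurled collar over the barrel and turn it until its hidden keyways drop over the pins. Push the collar fully home against the spring and finish while the gripper is still holding it pushed down there; do not disturb the beaker, the timer or the dish.

Things in the scene. Friction and masses are not known exactly. Their poses are not given: they have to be found in the camera images.
- filter_cell: Fixed filter cell. Origin: centre of its underside on the worktop, z up. Grey foot plate 104 x 104 x 12 mm, black round riser of diameter 74 up to z = 30 with a short brass stub on its +x side, and on it an upright aluminium barrel of diameter 42, from z = 30 to its rim at z = 60.
- recess (a point): Centre of the mouth of the square recess in the barrel's top, on the barrel's axis at rim height (60 mm above the cell's underside). Recess 27.4 x 27.4 mm, sides along the cell's x and y, 10 deep.
- pin_level (a point): Point on the barrel's axis level with the tops of the pins (47 mm above the cell's underside). Three round steel pins of diameter 6, 120 degrees apart, stand out of the barrel to 27.5 mm from its axis; how they are turned about it differs every time and is found by feel. The collar's underside rests here until its keyways match the pins within about 0.15 rad (120 degrees of turning at most).
- filter: Loose orange filter, 0.04 kg. Origin: centre of its underside, z up. Square frame 24 x 24 x 10 mm with a grip tab on top, 10 (along x) x 20 (along y) x 18 high: 28 high in all. It fits the recess in any quarter turn. Seated, its underside is on the recess floor, the frame's top flush with the barrel's rim, the tab above it.
- collar: Loose knurled blue collar with a black top face, about 0.15 kg, upright. Origin: centre of its underside, z up. Outer diameter 64 mm (66 over the knurl), 35 high, bore 45.4. Three keyways, 15 wide and reaching 29 from the axis, run up the bore 120 degrees apart, the first at the collar's +x; they cannot be seen from above. Upright over the barrel it drops 9 mm when they match the pins.
- collar_top (a point): Centre of the collar's top face, 35 mm above its underside. The black top flange is 4.5 mm thick and has an opening of diameter 32 mm, through which the seated filter's tab passes.
- spring_ring (a joint): How far the flat spring-loaded steel ring round the barrel below the pins (diameter 47 to 62 mm) is pressed down, m: 0 free (its top 38 mm above the cell's underside), 0.005 at its stop (33 mm: the collar's underside is then fully home). About 1.8 N per mm, 9 N at the stop; let go, it lifts the collar about 4 mm.
- beaker: Bystander: small clear beaker, diameter 70, 71 high. Origin: centre of its underside.
- lab_timer: Bystander: white timer lying flat, 62 x 68 x 18. Origin: centre of its underside.
- dish: Bystander: petri dish, diameter 64, 15 high. Origin: centre of its underside.

How it is judged:
By the outcome, as a careful person would: the job done as asked, in the order asked, and still so for the second after the job is handed in, while the arm keeps its last pose, push and grip.
It also fails if it takes over 64 s, if anything falls off the work surface, if the arm or the gripper's body presses on something with over 40 N, if the wrist force passes 120 N, or if a joint passes its speed limit or range.

## Robot

A 7-joint arm with a two-finger parallel gripper is mounted at the origin on a cart in front of the work surface, level with it; the furniture and walls round the work are solid. World frame = base frame: x ahead of the robot, y to its left, z up, the work surface at z = 0. Lengths are in mm, angles in rad, forces in N, time in s.
With the tool pointing down it reaches from about 400 to 875 mm from the base axis. Payload 4.4 kg.
Tool frame: the origin (TCP) lies midway between the tips of the shut fingers; the grasp point (between the pads) lies 19 mm behind it; z points along the fingers, y is the line along which they close (so a half turn about z gives the same grasp; the last joint's range is limited). The gripper opens to 85 mm and grips with 20 to 120 N. Pads are 22 mm wide; open, the fingers measure 114 mm over their backs; the gripper's body (76 mm by 85 mm) begins 54 mm behind the grasp point. The pads swing forward as they close: fully open they stand 13 mm farther back than shut.
Start: joints at [-1.395, 0.628, 0.038, 1.517, -0.027, 0.996, -0.02], TCP at [155.618, 631.111, 231.313] pointing down, gripper open.
Joint ranges: [-3.06, 3.06], [-0.37, 2.12], [-1.25, 1.32], [0.18, 2.47], [-1.1, 4.24], [0.23, 1.98], [-2.94, 2.94]. Speed limits (rad/s): [2.57, 2.57, 3.14, 3.14, 3.14, 3.14, 3.14].

## Interface

Orientations are given as [roll, pitch, yaw] about the fixed x, y, z axes, in that order (R = Rz(yaw) Ry(pitch) Rx(roll)).
In Python, from cell import ctrl gives the robot as it stands. The module is installed in compiled form; this text tells all that it offers.
- The arm moves only by the tool step_arm, never from a script. Its argument "commands" is one flat list of numbers, 7 for each row, row after row: the shift along the tool's x, y, z in cm, then the turn, a rotation vector about the tool's x, y, z in rad, then the opening, from 0 (shut) to 1 (fully open). A call has 1 to 10 rows; each row is the pose to reach, as a shift and turn from the pose commanded when the call began, along the tool's axes at that moment; what a row does not reach only later rows make up. A row lasts 1/10 s, in which the tool goes at most 50 mm and 8.59 degrees, less where a joint would pass 70% of its speed; a pose out of reach is approached as far as the arm can. A call with a gripper value outside its range is refused whole. The fingers move at their own pace and stop on an object; the grip force is fixed at half the most. Time passes only in rows, so rows that repeat a pose let the fingers close. It gives the time, the measured TCP pose, the force, the opening and the grip force at its end, in the units of the state.
- ctrl.read_state(): the state, without advancing time (a new reading comes with each control period).
- ctrl.get_image(name): name is "scene" or "top" or "wrist"; returns a dict with "image" (480x640x3 uint8, red, green, blue), "range_z" (480x640 float32, mm along the optical axis (not along the pixel's ray), 0 where there is no reading), "vfov" (degrees; the focal length in pixels is half the picture's height over the tangent of half this angle, whatever the lens; pixels are square), "cx", "cy" (the principal point, pixels), "D" ([k1, k2, p1, p2, k3] as OpenCV has them; the pictures are not rectified), "world_to_cam" (4x4, takes a point from world to camera coordinates). Camera axes: x right, y down, z forward; pixel columns grow to the right and rows downward; lengths in mm; the calibration is good to about 2 mm. A picture is of the moment at which its call begins.
- ctrl.finish_job(): hands the job in; it is judged then, once.
The state is a dict: "clock": time; "qpos": joint angles; "qd": joint speeds; "tau": joint torques, N m; "eef_pos": TCP position; "tool_rot": TCP orientation; "force": force on the tool from outside, world axes, zero at the start; "torque": the same for the moment, N m; "width": finger opening in mm; "gripper_force": force on a finger pad.
Only numpy, scipy, OpenCV 4.12 (cv2) and the standard library are available. Lean on these libraries where they do the work, as an engineer would, in place of code of your own. Each camera call takes 0.05 s, during which the arm holds its last target. There are 200 camera calls.

## Working session

There is one attempt and no reset: what is moved stays moved. The work goes in short steps, Python scripts to look and compute and a tool call to move; the robot and the scene stay as the last step left them, time stands still between calls to the robot, and variables do not carry over. Pictures are saved under pics/ and viewed, at most 10 in all, crops included, and the job is handed in when it is done.

Besides the shell and the picture viewer there is one more tool, called in YAML: its name, and indented under it one key for each argument. step_arm: Moves the arm, as the interface text tells. Its arguments: {"type":"object","properties":{"commands":{"type":"array"}},"required":["commands"]}

```bash
mkdir -p pics; cat > h.py <<'E'
import numpy as np, cv2
from cell import ctrl
def K(d):
    f=240/np.tan(np.radians(d["vfov"])/2); return np.array([[f,0,d["cx"]],[0,f,d["cy"]],[0,0,1.]])
def pts(d,uv):  # pixel -> world rays
    n=cv2.undistortPoints(np.float64(uv).reshape(-1,1,2),K(d),np.float64(d["D"])).reshape(-1,2)
    T=np.linalg.inv(d["world_to_cam"]); r=np.c_[n,np.ones(len(n))]@T[:3,:3].T
    return T[:3,3],r
def onz(d,uv,z):
    o,r=pts(d,uv); return o+r*((z-o[2])/r[:,2])[:,None]
def cloud(d):
    v,u=np.mgrid[0:480,0:640]; o,r=pts(d,np.c_[u.ravel(),v.ravel()])
    return (o+r*d["range_z"].reshape(-1,1)).reshape(480,640,3)
def proj(d,P):
    T=d["world_to_cam"]; return cv2.projectPoints(np.float64(P).reshape(-1,1,3),cv2.Rodrigues(T[:3,:3])[0],T[:3,3].copy(),K(d),np.float64(d["D"]))[0].reshape(-1,2)
def save(d,n): cv2.imwrite("pics/"+n,d["image"][:,:,::-1])
E
python3 - <<'E'
from h import *
s=ctrl.read_state(); print(s)
for n in ["top","scene"]:
    d=ctrl.get_image(n); save(d,n+"0.png"); np.save(n+"0.npy",d,allow_pickle=True); print(n,d["vfov"],d["world_to_cam"].round(2).tolist())
E
```

```text
{'clock': 0.0, 'qpos': array([-1.39478807,  0.62933304,  0.03843582,  1.51836834, -0.0270148 ,
        0.99630344, -0.01998475]), 'qd': array([ 1.16953611e-03,  8.56955578e-06, -2.25270511e-04, -9.20912552e-04,
        2.14795819e-03,  1.21604000e-03, -9.25988429e-04]), 'tau': array([-4.27034720e-04, -5.63409162e+01,  1.22598846e+00, -1.93446028e+01,
        1.08736003e-02,  1.04648952e-02, -4.71054715e-07]), 'eef_pos': array([155.46236607, 630.49017298, 230.39734775]), 'tool_rot': array([-3.13969814e+00,  8.36958392e-06,  2.89979655e+00]), 'force': array([-0.07176678, -0.76202944, -0.18359954]), 'torque': array([ 0.00639122, -0.0233655 , -0.00372542]), 'gripper_force': 0.0, 'width': 85.01649441378382}
top 56.150419467172156 [[-0.01, -1.0, 0.02, 69.6], [-0.99, 0.0, -0.12, 481.76], [0.12, -0.02, -0.99, 873.26], [0.0, 0.0, 0.0, 1.0]]
scene 48.38543271027899 [[0.83, -0.56, -0.02, -338.44], [-0.38, -0.54, -0.75, 249.63], [0.41, 0.63, -0.66, 1169.5], [0.0, 0.0, 0.0, 1.0]]
```

View pics/top0.png

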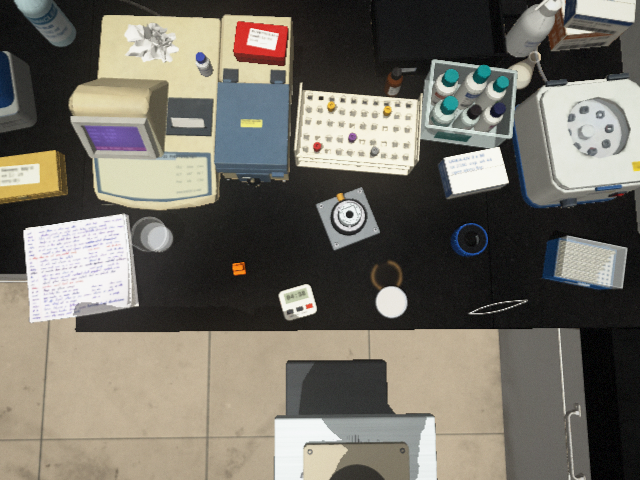

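View pics/scene0.png

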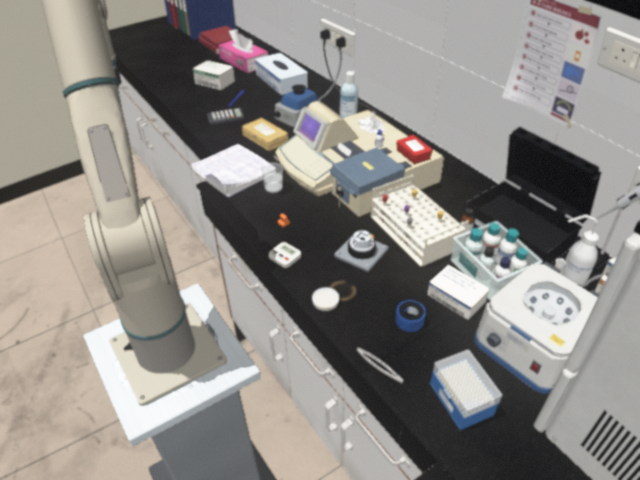

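The top view shows the filter at (239,269), the cell at (349,216), the collar at (469,239), the timer at (298,302), the dish at (391,302) and the beaker at (153,235). The scene view agrees with this, and the arm is off to the left.

```bash
cat > m.py <<'E'
from h import *
d=np.load("top0.npy",allow_pickle=True).item(); C=cloud(d); im=d["image"]; hsv=cv2.cvtColor(im,cv2.COLOR_RGB2HSV)
def blob(m,c,r):
    w=np.zeros_like(m); w[c[1]-r:c[1]+r,c[0]-r:c[0]+r]=1; return m&w
o=blob(cv2.inRange(hsv,(5,150,100),(20,255,255)),(239,269),15)
P=C[o>0]; print("filter",np.median(P,0).round(1),P.min(0).round(),P.max(0).round())
for n,c in [("cell",(349,216)),("collar",(469,239)),("timer",(298,302)),("dish",(391,302)),("beaker",(153,235)),("rack",(357,130)),("blue",(252,130)),("box",(475,175))]:
    r={"rack":60,"blue":45,"box":35}.get(n,38 if n=="cell" else 25)
    Q=C[c[1]-r:c[1]+r,c[0]-r:c[0]+r].reshape(-1,3); Q=Q[(Q[:,2]>6)&(Q[:,2]<300)]
    print(n,np.percentile(Q,[1,50,99],axis=0).round().tolist())
b=blob(cv2.inRange(hsv,(100,120,60),(125,255,255)),(469,239),26)
(c,R)=cv2.minEnclosingCircle(cv2.findNonZero(b)); print("collar px",c,R,onz(d,[c],30))
g=blob(cv2.inRange(C[:,:,2],7,20),(349,216),42)
rc=cv2.minAreaRect(cv2.findNonZero(g)); bx=onz(d,cv2.boxPoints(rc),12); print("cell",bx.round(1),bx.mean(0))
Q=C[180:250,310:390].reshape(-1,3);Q=Q[(Q[:,2]>52)&(Q[:,2]<70)];print("rim",len(Q),Q.min(0),Q.max(0))
E
python3 m.py
```

```text
filter [442.2 231.3  10.8] [374.  84.  -3.] [456. 248. 924.]
cell [[487.0, -49.0, 8.0], [542.0, 11.0, 13.0], [604.0, 68.0, 61.0]]
collar [[467.0, -268.0, 8.0], [497.0, -231.0, 34.0], [530.0, -205.0, 38.0]]
timer [[343.0, 78.0, 11.0], [375.0, 112.0, 16.0], [408.0, 148.0, 20.0]]
dish [[345.0, -106.0, 10.0], [375.0, -76.0, 14.0], [405.0, -45.0, 18.0]]
beaker [[469.0, 363.0, 7.0], [506.0, 402.0, 38.0], [538.0, 457.0, 72.0]]
rack [[645.0, -124.0, 11.0], [719.0, -15.0, 64.0], [860.0, 109.0, 95.0]]
blue [[621.0, 125.0, 24.0], [699.0, 201.0, 107.0], [792.0, 284.0, 112.0]]
box [[590.0, -309.0, 7.0], [637.0, -247.0, 44.0], [709.0, -186.0, 48.0]]
collar px (469.34210205078125, 239.5394744873047) 18.506500244140625 [[ 497.06233752 -234.2386269    30.        ]]
cell [[576.3  76.6  12. ]
 [615.5 -20.4  12. ]
 [515.9 -57.5  12. ]
 [477.9  38.6  12. ]] [546.40924265   9.33133493  12.        ]
rim 203 [525.34485641 -11.25838015  52.11039089] [567.02762256  29.90810501  63.02397421]
```

```bash
cat >> h.py <<'E'
def mv(x,y,z,yaw=None):
    s=ctrl.read_state(); from scipy.spatial.transform import Rotation as Ro
    R=Ro.from_euler("xyz",s["tool_rot"]); t=R.inv().apply(np.array([x,y,z])-s["eef_pos"])/10
    w=np.zeros(3)
    if yaw is not None:
        y0=s["tool_rot"][2]; yaw=y0+(yaw-y0+np.pi)%(2*np.pi)-np.pi
        w=(R.inv()*Ro.from_euler("xyz",[np.pi,0,yaw])).as_rotvec()
    print("clock",s["clock"],"cmd",t.round(2),w.round(3),"q7",s["qpos"][6].round(2),"yaw",s["tool_rot"][2].round(3))
E
python3 -c "
from h import *
mv(440,225,190)"
```

```text
clock 0.1 cmd [-37.34 -32.56   4.1 ] [0. 0. 0.] q7 -0.02 yaw 2.9
```

step_arm:
  commands: [-37.3,-32.6,4,0,0,0,1,-37.3,-32.6,4,0,0,0,1,-37.3,-32.6,4,0,0,0,1,-37.3,-32.6,4,0,0,0,1,-37.3,-32.6,4,0,0,0,1,-37.3,-32.6,4,0,0,0,1,-37.3,-32.6,4,0,0,0,1,-37.3,-32.6,4,0,0,0,1,-37.3,-32.6,4,0,0,0,1,-37.3,-32.6,4,0,0,0,1]

```text
clock: 1.1
eef_pos: [440.5, 223.1, 191.0]
tool_rot: [-3.141, -0.0, 2.899]
force: [0.8, 1.1, -0.1]
width: 85.2
gripper_force: 0.0
```

```bash
python3 - <<'E'
from h import *
s=ctrl.read_state(); print(s["clock"],s["eef_pos"],s["tool_rot"],s["qpos"].round(2))
d=ctrl.get_image("wrist"); save(d,"w1.png"); np.save("w1.npy",d,allow_pickle=True); print(proj(d,[[442,231,11],s["eef_pos"]]))
E
```

```text
1.1 [440.53037243 223.12549466 191.01670915] [-3.14122860e+00 -1.51117644e-04  2.89939353e+00] [-0.55  0.46  0.04  1.99 -0.03  0.69  0.83]
[[325.15631218 213.43206072]
 [317.7575097  309.93639565]]
```

View pics/w1.png

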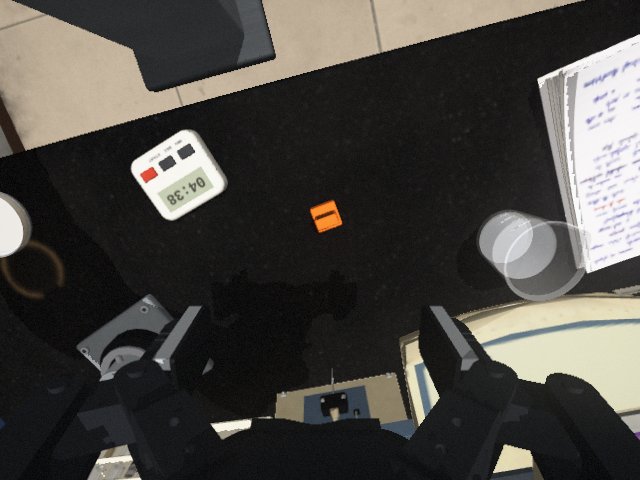

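The wrist view shows the filter at (326,216), its tab running roughly along image x. The timer is at (180,175) and the beaker at (525,250).

```bash
python3 - <<'E'
from h import *
d=np.load("w1.npy",allow_pickle=True).item(); C=cloud(d); im=d["image"]; hsv=cv2.cvtColor(im,cv2.COLOR_RGB2HSV)
m=cv2.inRange(hsv,(3,120,60),(25,255,255)); m[:, :290]=0; m[:,365:]=0; m[:180]=0;m[250:]=0
P=C[m>0]; print(len(P),np.percentile(P[:,2],[5,25,50,75,95]).round(1))
for lo,hi,z in [(20,40,28),(2,40,10)]:
    g=(m>0)&(C[:,:,2]>lo)&(C[:,:,2]<hi)
    Q=np.float32(onz(d,np.argwhere(g)[:,::-1],z)[:,:2]); Q2=np.float32(C[g][:,:2]); print(len(Q),cv2.minAreaRect(Q),cv2.minAreaRect(Q2),Q2.mean(0))
cv2.imwrite("pics/f.png",cv2.resize(im[185:250,290:365,::-1],None,fx=7,fy=7,interpolation=cv2.INTER_CUBIC))
E
```

```text
727 [ 0.2  8.9 10.1 26.9 28.1]
283 ((444.35186767578125, 231.22689819335938), (11.395119667053223, 19.86837387084961), 7.528281211853027) ((445.2361755371094, 231.23092651367188), (10.17314624786377, 19.843610763549805), 6.022523403167725) [444.67117 231.22015]
678 ((444.512451171875, 231.11289978027344), (25.110397338867188, 23.75716209411621), 7.307132244110107) ((445.6512756347656, 231.08721923828125), (24.570005416870117, 24.03606414794922), 7.542285442352295) [442.64362 231.42247]
```

View pics/f.png

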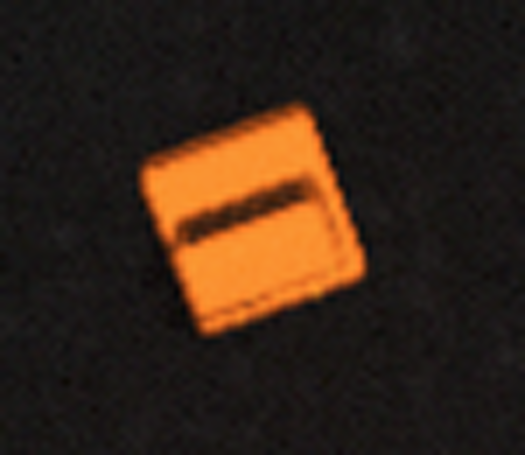

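The close-up confirms the filter: the tab's long axis runs at about 7° and its thin axis lies along filter x.

```bash
python3 -c "
from h import *
mv(444.5,231.2,50,1.70); mv(444.5,231.2,12.5,1.70)"
```

```text
clock 1.15 cmd [ 0.6   1.69 14.06] [-0.002  0.007  1.188] q7 0.83 yaw 2.888
clock 1.15 cmd [ 0.62  1.71 17.81] [-0.002  0.007  1.188] q7 0.83 yaw 2.888
```

step_arm:
  commands: [0.6,1.7,4,0,0,0.15,1,0.6,1.7,8,0,0,0.3,1,0.6,1.7,12,0,0,0.45,1,0.6,1.7,14,0,0,0.6,1,0.6,1.7,14,0,0,0.75,1,0.6,1.7,14,0,0,0.9,1,0.6,1.7,14,0,0,1.05,1,0.6,1.7,14,0,0,1.19,1,0.6,1.7,14,0,0,1.19,1,0.6,1.7,14,0,0,1.19,1]

```text
clock: 2.15
eef_pos: [437.7, 243.4, 51.1]
tool_rot: [-3.141, 0.0, 1.714]
force: [-0.6, -0.3, -0.5]
width: 85.6
gripper_force: 0.0
```

```bash
python3 - <<'E'
from h import *
mv(444.5,231.2,12.5,1.70)
d=ctrl.get_image("wrist"); C=cloud(d); hsv=cv2.cvtColor(d["image"],cv2.COLOR_RGB2HSV)
print(ctrl.read_state()["eef_pos"])
m=cv2.inRange(hsv,(3,120,60),(25,255,255)); g=(m>0)&(C[:,:,2]>24)&(C[:,:,2]<32)
g&=np.hypot(C[:,:,0]-444,C[:,:,1]-231)<30
print(g.sum(),cv2.minAreaRect(np.float32(C[g][:,:2])))
E
```

```text
clock 2.15 cmd [-1.31  0.5   3.86] [-0.     0.     0.014] q7 0.05 yaw 1.714
[437.76091277 243.40423642  51.19826964]
706 ((446.0528869628906, 231.0193634033203), (9.983893394470215, 20.533227920532227), 8.418957710266113)
```

step_arm:
  commands: [-1.33,0.58,0,0,0,0,1,-1.33,0.58,2,0,0,0,1,-1.33,0.58,3.86,0,0,0,1,-1.33,0.58,3.86,0,0,0,1,-1.33,0.58,3.86,0,0,0,0,-1.33,0.58,3.86,0,0,0,0,-1.33,0.58,3.86,0,0,0,0,-1.33,0.58,3.86,0,0,0,0,-1.33,0.58,3.86,0,0,0,0,-1.33,0.58,3.86,0,0,0,0]

```text
clock: 3.2
eef_pos: [445.7, 231.1, 13.2]
tool_rot: [3.141, -0.0, 1.71]
force: [-0.5, -0.3, 5.1]
width: 8.2
gripper_force: 60.5
```

```bash
python3 -c "
from h import *
mv(445.7,231.1,180,1.71);mv(546.5,9.5,180,1.95)"
```

```text
clock 3.2 cmd [ 1.000e-02  1.000e-02 -1.668e+01] [ 0.001 -0.    -0.   ] q7 0.1 yaw 1.71
clock 3.2 cmd [-23.34   6.92 -16.68] [ 0.001 -0.    -0.24 ] q7 0.1 yaw 1.71
```

step_arm:
  commands: [0,0,-2,0,0,0,0,0,0,-6,0,0,0,0,0,0,-11,0,0,0,0,-3,0.9,-15,0,0,-0.1,0,-8,2.4,-16.7,0,0,-0.24,0,-13,3.9,-16.7,0,0,-0.24,0,-18,5.4,-16.7,0,0,-0.24,0,-23.3,6.9,-16.7,0,0,-0.24,0,-23.3,6.9,-16.7,0,0,-0.24,0,-23.3,6.9,-16.7,0,0,-0.24,0]

```text
clock: 4.2
eef_pos: [546.7, 6.1, 179.8]
tool_rot: [3.142, 0.002, 1.944]
force: [-0.7, 0.3, -0.9]
width: 8.3
gripper_force: 59.9
```

step_arm:
  commands: [0,0,0,0,0,0,0,0,0,0,0,0,0,0,0,0,0,0,0,0,0]

```text
clock: 4.5
eef_pos: [545.6, 11.8, 179.6]
tool_rot: [-3.141, -0.001, 1.953]
force: [-0.3, 0.4, -0.2]
width: 8.2
gripper_force: 59.8
```

```bash
python3 - <<'E'
from h import *
s=ctrl.read_state(); print(s["eef_pos"],s["tool_rot"],s["qpos"].round(2))
d=ctrl.get_image("wrist"); save(d,"w2.png"); np.save("w2.npy",d,allow_pickle=True); C=cloud(d)
print(ctrl.read_state()["eef_pos"], proj(d,[[546,9,60],s["eef_pos"]]))
hsv=cv2.cvtColor(d["image"],cv2.COLOR_RGB2HSV)
m=cv2.inRange(hsv,(3,120,60),(25,255,255)); print(m.sum()/255)
near=np.hypot(C[:,:,0]-546,C[:,:,1]-9)<90
g=near&(C[:,:,2]>56)&(C[:,:,2]<64)
Q=np.float32(C[g][:,:2]); print("rim",len(Q),cv2.minEnclosingCircle(Q))
h=near&(C[:,:,2]>8)&(C[:,:,2]<16); 
mm=cv2.morphologyEx(np.uint8(h)*255,cv2.MORPH_OPEN,np.ones((3,3)))
Q=np.float32(C[mm>0][:,:2]); print("foot",len(Q),cv2.minAreaRect(Q))
E
```

```text
[545.58427002  11.76992709 179.55218001] [-3.14120443e+00 -1.09618859e-03  1.95293235e+00] [-0.3   0.57  0.34  1.87 -0.27  0.75  0.58]
[545.72140994  11.41361045 179.62332531] [[315.32769311 235.10227079]
 [316.80896229 307.98366985]]
3807.0
rim 1117 ((548.7320556640625, 8.02946662902832), 21.443031311035156)
foot 6811 ((548.7120361328125, 8.308799743652344), (104.12019348144531, 104.00958251953125), 20.95188331604004)
```

View pics/w2.png

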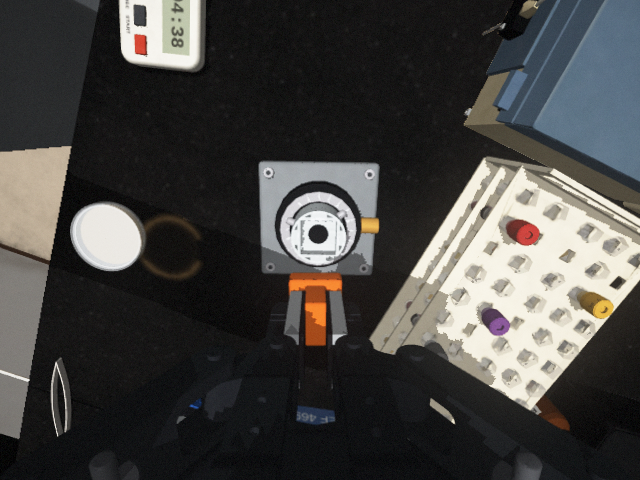

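The wrist view shows the held filter's frame at (316,283) and the barrel top with its recess at (318,235). The foot spans (260–380, 162–272). Two pins look like bumps at about (343,214) and (290,218).

```bash
python3 - <<'E'
from h import *
from scipy.spatial.transform import Rotation as Ro
d=np.load("w2.npy",allow_pickle=True).item(); C=cloud(d); hsv=cv2.cvtColor(d["image"],cv2.COLOR_RGB2HSV)
m=cv2.inRange(hsv,(3,120,60),(25,255,255)); m[:, :270]=0; m[:,360:]=0; m[:265]=0
p=np.array([545.65,11.6,179.6]); R=Ro.from_euler("xyz",[np.pi,0,1.953])
Q=R.inv().apply(C[m>0]-p); Q=Q[np.abs(Q).max(1)<60]
fr=Q[(Q[:,2]>-4)]; print(len(Q),len(fr),np.percentile(fr,[2,20,50,80,98],axis=0).round(1).tolist())
t=Q[Q[:,2]<-6]; print(np.percentile(t,[2,20,50,80,98],axis=0).round(1).tolist())
print("recess in tool",R.inv().apply(np.array([548.7,8.15,60])-p))
# recess from image: dark/contour of square
Cn=C; near=np.hypot(C[:,:,0]-548.7,C[:,:,1]-8.1)<15
z=C[:,:,2][near]; print(np.percentile(z,[5,50,95]))
g=near&(C[:,:,2]<53)&(C[:,:,2]>46); print(g.sum(),cv2.minAreaRect(np.float32(C[g][:,:2])))
cv2.imwrite("pics/c.png",cv2.resize(d["image"][170:300,250:385,::-1],None,fx=4.4,fy=4.4,interpolation=cv2.INTER_CUBIC))
E
```

```text
2116 975 [[7.0, -12.1, -3.1], [9.5, -7.7, 3.2], [10.9, -0.8, 4.4], [12.0, 6.3, 7.4], [12.5, 10.7, 11.6]]
[[-9.0, -4.8, -17.3], [-4.3, -3.3, -14.6], [3.0, -0.8, -14.0], [9.5, 1.7, -13.2], [10.4, 3.3, -7.2]]
recess in tool [ -4.33861165   1.54319439 119.6       ]
[ 49.24619392 216.11040928 266.20101504]
981 ((549.16845703125, 6.740274429321289), (27.052427291870117, 25.320575714111328), 22.29767417907715)
```

View pics/c.png

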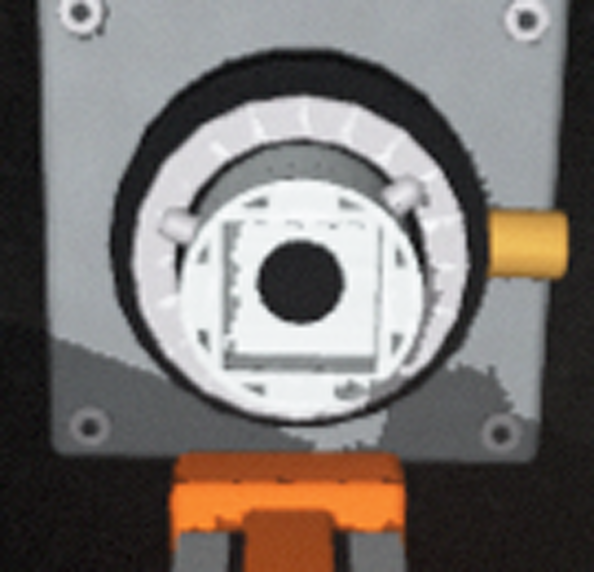

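The crop clearly shows two pins at picture pixels (291,220) and (342,214), so I can compute their angles. I'll lower the filter above the recess now.

step_arm:
  commands: [-0.47,0.22,3,0,0,0.01,0,-0.47,0.22,6,0,0,0.01,0,-0.47,0.22,9,0,0,0.01,0,-0.47,0.22,10.4,0,0,0.01,0,-0.47,0.22,10.4,0,0,0.01,0,-0.47,0.22,10.4,0,0,0.01,0,-0.47,0.22,10.4,0,0,0.01,0]

```text
clock: 5.25
eef_pos: [551.0, 6.2, 77.1]
tool_rot: [3.139, 0.001, 1.94]
force: [0.5, -1.0, 0.3]
width: 8.1
gripper_force: 59.9
```

```bash
python3 - <<'E'
from h import *
s=ctrl.read_state(); print(s["clock"],s["eef_pos"],s["tool_rot"],s["force"].round(1))
d=np.load("w2.npy",allow_pickle=True).item()
c=np.array([548.7,8.1])
for px in [(290.9,220.5),(342,213.9)]:
    for z in (44,47):
        P=onz(d,[px],z)[0][:2]-c; print(px,z,np.hypot(*P).round(1),np.degrees(np.arctan2(P[1],P[0])).round(1))
d=ctrl.get_image("wrist"); cv2.imwrite("pics/w3.png",d["image"][150:450,170:470,::-1]); 
E
```

```text
5.25 [550.99052265   6.18118693  77.07577747] [3.13924344e+00 8.57274636e-04 1.94002692e+00] [ 0.5 -1.   0.3]
(290.9, 220.5) 44 23.5 179.1
(290.9, 220.5) 47 23.6 177.1
(342, 213.9) 44 23.9 59.4
(342, 213.9) 47 24.2 61.1
```

View pics/w3.png

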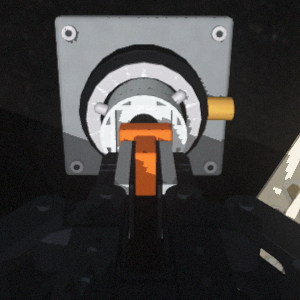

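The crop shows the filter frame over the barrel top, roughly centred. I'll let the arm settle and check.

step_arm:
  commands: [0,0,0,0,0,0,0,0,0,0,0,0,0,0,0,0,0,0,0,0,0]

```text
clock: 5.6
eef_pos: [550.1, 6.1, 76.1]
tool_rot: [3.141, 0.0, 1.94]
force: [-0.4, 0.0, -0.4]
width: 8.4
gripper_force: 59.9
```

```bash
python3 - <<'E'
from h import *
mv(549.55,8.05,77)
from scipy.spatial.transform import Rotation as Ro
s=ctrl.read_state(); p=s["eef_pos"]; print(p,s["tool_rot"]); R=Ro.from_euler("xyz",s["tool_rot"])
d=ctrl.get_image("wrist"); C=cloud(d); hsv=cv2.cvtColor(d["image"],cv2.COLOR_RGB2HSV)
m=cv2.inRange(hsv,(3,120,60),(25,255,255)); Q=R.inv().apply(C[m>0]-p); Q=Q[np.abs(Q).max(1)<30]; fr=Q[Q[:,2]>-4]
print(np.percentile(fr,[2,50,98],axis=0).round(1).tolist())
near=np.hypot(C[:,:,0]-548,C[:,:,1]-8)<90
h=near&(C[:,:,2]>9)&(C[:,:,2]<15)
mm=cv2.morphologyEx(np.uint8(h)*255,cv2.MORPH_OPEN,np.ones((3,3)))
r=cv2.minAreaRect(np.float32(C[mm>0][:,:2])); print("foot",r,R.inv().apply(np.r_[r[0],60]-p))
E
```

```text
clock 5.6 cmd [ 0.2   0.02 -0.09] [0. 0. 0.] q7 0.64 yaw 1.94
[550.08039483   6.14538604  76.05587133] [3.14106908e+00 9.00961717e-05 1.93984121e+00]
[[6.6, -12.3, -3.1], [10.7, -0.8, 4.3], [12.3, 10.4, 11.7]]
foot ((548.616455078125, 8.319000244140625), (103.79247283935547, 103.29716491699219), 20.760814666748047) [ 2.55679568 -0.58970583 16.05533448]
```

step_arm:
  commands: [0.21,0.02,0,0,0,0,0,0.21,0.02,0.3,0,0,0,0,0.21,0.02,0.5,0,0,0,0,0.21,0.02,0.7,0,0,0,0,0.21,0.02,0.9,0,0,0,0,0.21,0.02,1.1,0,0,0,0,0.21,0.02,1.3,0,0,0,0,0.21,0.02,1.3,0,0,0,0]

```text
clock: 6.45
eef_pos: [549.4, 8.1, 63.3]
tool_rot: [3.141, -0.0, 1.94]
force: [-1.2, 0.2, 6.8]
width: 8.1
gripper_force: 60.6
```

step_arm:
  commands: [0,0,0.1,0,0,0,0,0,0,0.2,0,0,0,0,0,0,0.2,0,0,0,0]

```text
clock: 6.75
eef_pos: [549.4, 8.1, 63.2]
tool_rot: [3.14, -0.001, 1.939]
force: [-5.2, 0.5, 22.8]
width: 8.1
gripper_force: 63.1
```

step_arm:
  commands: [0,0,-0.15,0,0,0,0,0,0,-0.15,0,0,0,0.5,0,0,-0.15,0,0,0,0.6,0,0,-0.15,0,0,0,0.6,0,0,-3,0,0,0,0.8,0,0,-7,0,0,0,1,0,0,-11,0,0,0,1,0,0,-13,0,0,0,1,0,0,-13,0,0,0,1,0,0,-13,0,0,0,1]

```text
clock: 7.75
eef_pos: [549.1, 8.4, 190.4]
tool_rot: [-3.141, -0.0, 1.94]
force: [-0.2, 1.0, -0.5]
width: 85.0
gripper_force: 0.0
```

```bash
python3 - <<'E'
from h import *
d=ctrl.get_image("wrist"); save(d,"w4.png"); np.save("w4.npy",d,allow_pickle=True); C=cloud(d); hsv=cv2.cvtColor(d["image"],cv2.COLOR_RGB2HSV)
m=cv2.inRange(hsv,(3,120,60),(25,255,255)); g=(m>0)&(np.hypot(C[:,:,0]-548.6,C[:,:,1]-8.2)<25)
Q=C[g]; print(np.percentile(Q[:,2],[5,30,60,95]))
for lo,hi in [(70,85),(50,66)]:
    q=Q[(Q[:,2]>lo)&(Q[:,2]<hi)]; print(len(q),np.median(q[:,2]),cv2.minAreaRect(np.float32(q[:,:2])))
mv(497,-234.2,190)
E
```

```text
[57.75311342 59.30906074 64.39750747 78.07992187]
359 77.25445978160661 ((549.275146484375, 8.617226600646973), (9.704895973205566, 19.948760986328125), 21.104652404785156)
582 59.316306678996426 ((549.103515625, 7.220792770385742), (23.210187911987305, 26.007862091064453), 20.785892486572266)
clock 7.8 cmd [-20.76 -13.56  -0.03] [0. 0. 0.] q7 0.57 yaw 1.94
```

View pics/w4.png

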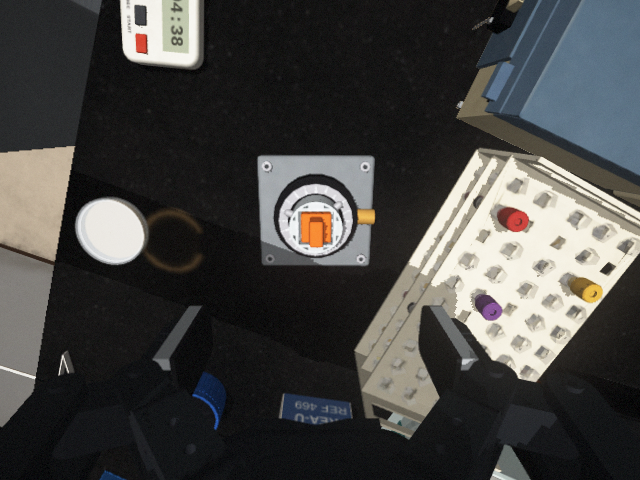

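The filter is seated square at (317,228), flush with the rim within measurement error. Next is the collar.

step_arm:
  commands: [-5,-3,0,0,0,-0.14,1,-9,-6,0,0,0,-0.28,1,-13,-8.5,0,0,0,-0.42,1,-17,-11,0,0,0,-0.56,1,-20.8,-13.6,0,0,0,-0.66,1,-20.8,-13.6,0,0,0,-0.66,1,-20.8,-13.6,0,0,0,-0.66,1,-20.8,-13.6,0,0,0,-0.66,1,-20.8,-13.6,0,0,0,-0.66,1,-20.8,-13.6,0,0,0,-0.66,1]

```text
clock: 8.8
eef_pos: [498.0, -233.1, 190.4]
tool_rot: [3.141, -0.001, 2.603]
force: [-0.2, -0.2, -0.7]
width: 85.1
gripper_force: 0.0
```

```bash
python3 - <<'E'
from h import *
s=ctrl.read_state(); print(s["eef_pos"],s["tool_rot"],s["qpos"].round(2))
d=ctrl.get_image("wrist"); np.save("w5.npy",d,allow_pickle=True); C=cloud(d)
g=(np.hypot(C[:,:,0]-498,C[:,:,1]+234)<50)&(C[:,:,2]>32)&(C[:,:,2]<38)
c,r=cv2.minEnclosingCircle(np.float32(C[g][:,:2])); print(g.sum(),c,r,np.median(C[g][:,2]),np.percentile(C[g],[1,99],axis=0).mean(0))
mv(c[0],c[1],190);mv(c[0],c[1],0)
E
```

```text
[ 498.02381436 -233.13699873  190.37269393] [ 3.14124966e+00 -7.86154001e-04  2.60260572e+00] [ 0.29  0.54  0.15  1.85 -0.11  0.76  1.53]
3222 (500.7960205078125, -238.3255615234375) 32.462711334228516 34.43414011251821 [ 500.40115812 -238.04050652   34.33045077]
clock 8.85 cmd [-0.49 -0.28  0.05] [0. 0. 0.] q7 1.53 yaw 2.602
clock 8.85 cmd [-0.5  -0.28 19.05] [0. 0. 0.] q7 1.53 yaw 2.602
```

step_arm:
  commands: [-0.5,-0.28,5,0,0,0,1,-0.5,-0.28,10,0,0,0,1,-0.5,-0.28,14,0,0,0,1,-0.5,-0.28,16,0,0,0,1,-0.5,-0.28,17.5,0,0,0,1,-0.5,-0.28,18.5,0,0,0,1,-0.5,-0.28,18.8,0,0,0,1,-0.5,-0.28,18.8,0,0,0,1]

```text
clock: 9.65
eef_pos: [500.8, -240.0, 3.1]
tool_rot: [3.142, 0.001, 2.6]
force: [0.1, -0.3, 0.3]
width: 85.2
gripper_force: 0.0
```

step_arm:
  commands: [0,0,0,0,0,0,0,0,0,0,0,0,0,0,0,0,0,0,0,0,0,0,0,0,0,0,0,0,0,0,0,0,0,0,0,0,0,0,0,0,0,0]

```text
clock: 10.25
eef_pos: [501.3, -240.1, 4.4]
tool_rot: [3.141, 0.002, 2.6]
force: [-0.4, 2.5, 7.1]
width: 62.6
gripper_force: 65.2
```

```bash
python3 - <<'E'
from h import *
mv(549,8.2,130)
s=ctrl.read_state(); print(s["eef_pos"],s["tool_rot"],s["force"].round(1),s["width"])
d=ctrl.get_image("wrist"); save(d,"w6.png")
E
```

```text
clock 10.25 cmd [  8.69  23.74 -12.57] [0. 0. 0.] q7 1.58 yaw 2.6
[ 501.31347809 -240.08731054    4.36536373] [3.14092618e+00 2.27502409e-03 2.59977771e+00] [-0.4  2.5  7.1] 62.635900440221604
```

View pics/w6.png

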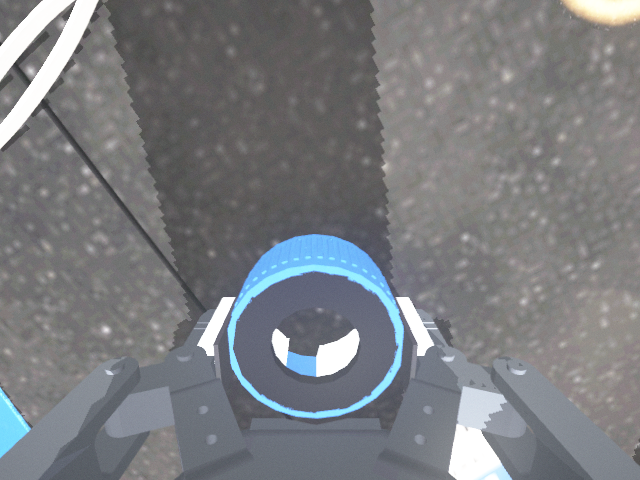

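The collar is gripped squarely, centred at about (315,340). Through its opening, a blue patch at (302,367) breaks the white bore wall. This may be a keyway, so only about 0.3 rad of clockwise turn may be needed.

step_arm:
  commands: [0,0,-3,0,0,0,0,0,0,-7,0,0,0,0,0,0,-11,0,0,0,0,1.5,4,-12.6,0,0,0,0,3.2,8.8,-12.6,0,0,0,0,4.9,13.6,-12.6,0,0,0,0,6.6,18.4,-12.6,0,0,0,0,8,22.4,-12.6,0,0,0,0,8.57,23.8,-12.6,0,0,0,0,8.57,23.8,-12.6,0,0,0,0]

```text
clock: 11.3
eef_pos: [550.0, 12.2, 129.0]
tool_rot: [3.14, -0.0, 2.606]
force: [0.8, 0.3, -2.6]
width: 62.7
gripper_force: 66.8
```

step_arm:
  commands: [0,0,0,0,0,0,0,0,0,0,0,0,0,0,0,0,0,0,0,0,0,0,0,0,0,0,0,0,0,0,0,0,0,0,0]

```text
clock: 11.8
eef_pos: [549.6, 7.4, 128.7]
tool_rot: [-3.141, 0.0, 2.598]
force: [0.4, 1.0, -2.4]
width: 62.4
gripper_force: 66.8
```

```bash
python3 - <<'E'
from h import *
from scipy.spatial.transform import Rotation as Ro
s=ctrl.read_state(); p=s["eef_pos"]; R=Ro.from_euler("xyz",s["tool_rot"]); print(s["clock"],p,s["tool_rot"],s["qpos"].round(2),s["force"].round(1),s["width"])
d=ctrl.get_image("wrist"); np.save("w7.npy",d,allow_pickle=True); C=cloud(d)
cv2.imwrite("pics/w7.png",d["image"][:,:,::-1])
T=R.inv().apply(C.reshape(-1,3)-p).reshape(C.shape)
hsv=cv2.cvtColor(d["image"],cv2.COLOR_RGB2HSV); b=cv2.inRange(hsv,(95,110,60),(125,255,255))>0
near=np.hypot(T[:,:,0],T[:,:,1])<45
q=T[near&(np.abs(T[:,:,2])<45)&b]; print(np.percentile(q,[1,50,99],axis=0).round(1).tolist())
z=np.percentile(q[:,2],3); g=near&b&(np.abs(T[:,:,2]-z)<2); q=T[g]
print("top z",z,len(q),cv2.minEnclosingCircle(np.float32(q[:,:2])))
x,y=q[:,0],q[:,1]; r2=np.linalg.lstsq(np.c_[x,y,np.ones(len(x))],x*x+y*y,rcond=None)[0]; print("fit",r2[:2]/2,np.sqrt(r2[2]+(r2[:2]**2).sum()/4))
print("cell in tool",R.inv().apply(np.array([548.65,8.25,60])-p))
E
```

```text
11.8 [549.61620705   7.36176151 128.72023047] [-3.14145812e+00  2.30145108e-05  2.59837677e+00] [-0.18  0.63  0.18  1.9  -0.18  0.62  1.14] [ 0.4  1.  -2.4] 62.43394371987649
[[-29.6, -31.9, -31.2], [26.2, -2.7, -27.5], [34.0, 29.7, 3.3]]
top z -30.913700719124463 3665 ((1.2538654804229736, -1.12598717212677), 32.75080490112305)
fit [ 1.34886414 -1.16941261] 30.670098147994317
cell in tool [ 1.28782696  0.27019788 68.72016513]
```

```bash
python3 - <<'E'
from h import *
d=np.load("w7.npy",allow_pickle=True).item(); C=cloud(d)
near=np.hypot(C[:,:,0]-548.7,C[:,:,1]-8.2)<80
h=near&(C[:,:,2]>9)&(C[:,:,2]<15); mm=cv2.morphologyEx(np.uint8(h)*255,cv2.MORPH_OPEN,np.ones((3,3)))
Q=np.float32(C[mm>0][:,:2]); print(len(Q),cv2.minAreaRect(Q))
E
```

```text
7523 ((548.1267700195312, 8.270576477050781), (103.42160034179688, 103.68023681640625), 20.923826217651367)
```

step_arm:
  commands: [0.02,0.12,0,0,0,0,0,0.02,0.12,2,0,0,0,0,0.02,0.12,4,0,0,0,0,0.02,0.12,5.5,0,0,0,0,0.02,0.12,6.1,0,0,0,0,0.02,0.12,6.1,0,0,0,0,0.02,0.12,6.1,0,0,0,0,0.02,0.12,6.1,0,0,0,0]

```text
clock: 12.65
eef_pos: [550.8, 9.3, 68.5]
tool_rot: [3.141, 0.001, 2.6]
force: [-0.5, -0.2, -1.8]
width: 62.5
gripper_force: 66.8
```

step_arm:
  commands: [0,0,0.2,0,0,0,0,0,0,0.4,0,0,0,0,0,0,0.6,0,0,0,0,0,0,0.6,0,0,0,0]

```text
clock: 13.05
eef_pos: [549.9, 9.3, 61.4]
tool_rot: [-3.141, -0.0, 2.6]
force: [0.2, -0.4, -2.1]
width: 62.7
gripper_force: 66.8
```

step_arm:
  commands: [0,0,0.25,0,0,0,0,0,0,0.5,0,0,0,0,0,0,0.75,0,0,0,0,0,0,1.0,0,0,0,0,0,0,1.15,0,0,0,0,0,0,1.15,0,0,0,0]

```text
clock: 13.65
eef_pos: [550.1, 9.3, 50.5]
tool_rot: [3.141, -0.0, 2.6]
force: [-0.1, 0.1, 3.8]
width: 62.6
gripper_force: 67.5
```

Resting on the pins. I'll turn it lightly pressed.

step_arm:
  commands: [0,0,0.1,0,0,0.06,0,0,0,0.1,0,0,0.12,0,0,0,0.1,0,0,0.18,0,0,0,0.1,0,0,0.18,0]

```text
clock: 14.05
eef_pos: [550.1, 9.4, 49.1]
tool_rot: [-3.141, 0.0, 2.42]
force: [0.4, 0.3, -2.0]
width: 62.7
gripper_force: 66.8
```

step_arm:
  commands: [0,0,0.05,0,0,0.05,0,0,0,0.1,0,0,0.1,0,0,0,0.1,0,0,0.1,0]

```text
clock: 14.35
eef_pos: [550.1, 9.4, 48.0]
tool_rot: [-3.141, -0.0, 2.321]
force: [-0.1, 0.7, -2.3]
width: 62.8
gripper_force: 66.8
```

The keyways have dropped over the pins and there is no resistance. I'll push down to the spring.

step_arm:
  commands: [0,0,0.2,0,0,0.02,0,0,0,0.4,0,0,0.02,0,0,0,0.6,0,0,0.02,0,0,0,0.6,0,0,0.02,0]

```text
clock: 14.75
eef_pos: [550.0, 9.3, 41.9]
tool_rot: [-3.141, -0.0, 2.3]
force: [-0.2, 1.0, -1.1]
width: 62.7
gripper_force: 66.8
```

step_arm:
  commands: [0,0,0.2,0,0,0,0,0,0,0.4,0,0,0,0,0,0,0.55,0,0,0,0,0,0,0.65,0,0,0,0,0,0,0.75,0,0,0,0,0,0,0.75,0,0,0,0,0,0,0.75,0,0,0,0]

```text
clock: 15.45
eef_pos: [550.2, 9.3, 37.2]
tool_rot: [3.14, -0.0, 2.3]
force: [-5.6, 1.4, 25.3]
width: 62.6
gripper_force: 69.7
```

step_arm:
  commands: [0,0,0.04,0,0,0,0,0,0,0.04,0,0,0,0,0,0,0.04,0,0,0,0]

```text
clock: 15.75
eef_pos: [550.2, 9.3, 37.2]
tool_rot: [3.14, -0.0, 2.3]
force: [-6.0, 1.7, 28.1]
width: 62.7
gripper_force: 70.1
```

```bash
python3 - <<'E'
from h import *
s=ctrl.read_state(); p=s["eef_pos"]; print(p,s["force"].round(1))
d=ctrl.get_image("wrist"); C=cloud(d); hsv=cv2.cvtColor(d["image"],cv2.COLOR_RGB2HSV); b=cv2.inRange(hsv,(95,110,60),(125,255,255))>0
r=np.hypot(C[:,:,0]-549,C[:,:,1]-8.3)
z=C[:,:,2][b&(r<36)]; print("collar top",np.percentile(z,[80,90,97,99]).round(1))
k=(r<29)&(r>19)&(hsv[:,:,2]<90)&(C[:,:,2]>50)&(C[:,:,2]<90); print("flange",np.median(C[:,:,2][k]),"rel TCP",np.median(C[:,:,2][k])-p[2])
o=cv2.inRange(hsv,(3,120,60),(25,255,255))>0; print("tab",np.percentile(C[:,:,2][o&(r<20)],[50,90]))
f=(r<80)&(C[:,:,2]>5)&(C[:,:,2]<18); print("foot",np.median(C[:,:,2][f]))
d7=np.load("w7.npy",allow_pickle=True).item(); C=cloud(d7); v=cv2.cvtColor(d7["image"],cv2.COLOR_RGB2HSV)[:,:,2]
r=np.hypot(C[:,:,0]-549.1,C[:,:,1]-8.9); k=(r<29)&(r>19)&(v<90)&(C[:,:,2]>140)&(C[:,:,2]<180); print("before rel",np.median(C[:,:,2][k])-128.7)
E
```

```text
[550.22953474   9.33983674  37.18001033] [-6.   1.7 28.1]
collar top [67.5 67.8 68.3 68.5]
flange 67.39450389613933 rel TCP 30.214493569577698
tab [67.22739765 77.68541484]
foot 11.429477532151537
before rel 30.10946729442935
```

```bash
python3 -c "
from cell import ctrl
print(ctrl.finish_job())"
```

```text
the job is handed in; nothing more can be done
None
```

I handed the job in at about 16 s: the filter is seated flush, the collar's keyways are over the pins, and the gripper is holding the collar fully home with about 28 N; I don't have the verdict, and the beaker, timer and dish weren't re-checked after the moves.

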